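Gauge a tongue cleaner's handle in a tapered slot

ROBOT

A 6-joint arm with a two-finger parallel gripper is mounted at the origin on the work surface. World frame = base frame: x ahead of the robot, y to its left, z up, the work surface at z = 0. Lengths are in m, angles in rad, forces in N, time in s.
With the tool pointing down it reaches from about 0.4 to 0.825 m from the base axis. Payload 7 kg.
Tool frame: the origin (TCP) lies at the very end of the fingers, on their centre line; the grasp point (between the pads) lies 19 mm behind it (arm.grip_point_offset is the distance from the TCP to the grasp point, in m); z points along the fingers, y is the line along which they close (so a half turn about z gives the same grasp; the last joint's range is limited). The gripper opens to 88 mm and grips with 3 to 60 N. Pads are 19 mm wide; open, the fingers measure 130 mm over their backs; the gripper's body (78 mm by 193 mm) begins 47 mm behind the grasp point.
Start: joints at [-0.922, 0.359, 0.012, 0, -1.224, -0.288], TCP at [0.238, -0.632, 0.227] pointing down, gripper open.
Joint ranges: [-3.07, 3.07], [-1.43, 2.12], [-1.02, 1.25], [-3.03, 1.67], [-3.05, -0], [-3.03, 3.03]. Speed limits (rad/s): [2.39, 2.39, 3.01, 3.14, 3.14, 3.14].

INTERFACE

Orientations are given as [roll, pitch, yaw] about the fixed x, y, z axes, in that order (R = Rz(yaw) Ry(pitch) Rx(roll)).
In Python, from station import arm, cams gives the robot as it stands.
- The arm moves only by the shell command python3 -m handwheel 'ROWS' [FORCE]. ROWS is JSON, a list that holds one entry, the list of rows, each a list of 7 numbers: the shift along the tool's x, y, z normalised to -1 to 1, where 1 is 0.08 m, then the turn, a rotation vector about the tool's x, y, z normalised to -1 to 1, where 1 is 0.5 rad, then the closure in counts, from 0 (fully open) to 255 (shut). In form: [[[x, y, z, wx, wy, wz, hand], ...]]. A call has 1 to 5 rows; each row is the pose to reach, as a shift and turn from the pose commanded when the call began, along the tool's axes at that moment; what a row does not reach only later rows make up. A row lasts 1/8 s, in which the tool goes at most 62.5 mm and 10.7 degrees, less where a joint would pass 70% of its speed; a pose out of reach is approached as far as the arm can. A call with a number of a shift or a turn outside -1 to 1 is refused whole. A call with a gripper value outside its range is refused whole. The fingers move at their own pace and stop on an object; FORCE is the grip in N (left out, the last holds). Time passes only in rows, so rows that repeat a pose let the fingers close. It gives the time, the measured TCP pose, the force, the opening and the grip force at its end, in the units of the state.
- arm.get_state(): the state, without advancing time (a new reading comes with each control period).
- cams.grab_frame(name): name is "side" or "top"; returns the picture (384x512x3 uint8, blue, green, red); there is no depth.
- cams.camera_info(name): a dict with "camera_matrix" (3x3 intrinsics, pixels), "dist_coeffs" ([k1, k2, p1, p2, k3] as OpenCV has them; the pictures are not rectified), "R" (3x3) and "t" (3): a world point X has camera coordinates R X + t. Camera axes: x right, y down, z forward; pixel columns grow to the right and rows downward; lengths in m; the calibration is good to about 2 mm. A picture is of the moment at which its call begins. camera_info takes no time and is no camera call.
- arm.job_done(): hands the job in; it is judged then, once.
The state is a dict: "t": time; "q": joint angles; "qd": joint speeds; "joint_efforts": joint torques, N m; "eef_pos": TCP position; "ee_rot": TCP orientation; "force": force on the tool from outside, world axes, zero at the start; "moment": the same for the moment, N m; "width": finger opening in m; "gripper_force": force on a finger pad.
Only numpy, scipy, OpenCV 4.12 (cv2) and the standard library are available. Lean on these libraries where they do the work, as an engineer would, in place of code of your own. Each camera call takes 0.05 s, during which the arm holds its last target. There are 200 camera calls.

TASK

Take the standing tongue cleaner out of its collar and set it upright, foot on the glass, in the wide part of the gauge's tapered slot, then slide it gently towards the narrow end until it wedges firmly between both jaws (a push of about 6 N is enough, and no jaw may ever be loaded with more than 40 N). Leave it wedged there on its own, then slide the cursor up gently until it rests against the handle, so that it marks where the handle stopped. Do not disturb the tumbler, the soap dishes or the tube.

Things in the scene. Friction and masses are not known exactly. Their poses are not given: they have to be found in the camera images.
- cleaner_mid (a point): Tongue cleaner to gauge, about 30 g, upright on the glass: white round handle 14 mm in diameter, 60 mm tall, with a flat wire loop on top (38 mm wide, 4 mm thick, top 93 mm above the foot). This point is on the handle's axis, 30 mm above the foot. z up along the handle, x in the loop's plane; fingers closing along y pass on the loop's flat sides.
- stand: Grey plastic collar fixed on the glass, 44 mm in outer diameter, 16 mm high, with a 20 mm through hole, in which the cleaner stands on the glass at the start. Origin: centre of its underside.
- gauge: Grey tapered gauge fixed on the glass. Origin level with the glass top (20 mm above the work surface), on the straight jaw's inner face, half-way along it. x runs along the slot to its narrow end, z up. Straight jaw: x -60 to 60, y -14 to 0 mm, 24 mm high. Cursor rail: x -128 to 62, y -62 to -38 mm, 14 mm high. End tie: x 62 to 74 mm, 20 mm high.
- slot (a point): Point in the slot's wide part, at gauge x -40, y +11.5 mm, on the glass; gauge axes. The slanting jaw (+y side, 24 mm high) leaves about 28 mm at gauge x -60, 8 mm at +60, but is reset each time by up to 3 mm: the handle first touches both jaws at an axis x of +5 to +42 mm, then wedges softly, resistance growing over several mm. Slot open above, below and at the wide end.
- cursor (a joint): Black cursor's position on its rail: 0 at the wide end, growing towards the narrow end, at most 0.16 m; its touching face lies at gauge x = -105 mm plus this. About 1.5 N moves it and it stays where it is left.
- cursor_face (a point): Middle of the cursor's touching face: the +x face of its flat arm, which reaches over the straight jaw and across the slot to gauge y +16 mm, 26 to 32 mm above the glass. This point: gauge y +8 mm, 29 mm above the glass. Axes as the gauge's. When it rests against the handle, the handle's axis is 7 mm ahead in x.
- cursor_tab (a point): Centre of the cursor's upright black tab, by which it is pushed or gripped: 12 mm thick along the slot, 24 mm wide across it, from 26 to 64 mm above the glass (this point 45 mm above it). At gauge y -50 mm, 13 mm behind the touching face. Axes as the gauge's.
- tumbler: Steel tumbler with three toothbrushes, 72 mm wide, 190 mm tall in all; stands loose on the glass, to be left alone. Origin: centre of its underside.
- dishes: Stacked pair of white plastic soap dishes, 85 x 120 mm, 44 mm high; loose on the glass, to be left alone. Origin: centre of the underside.
- tube: Closed white tube lying on the glass, 46 x 141 mm, 22 mm high, to be left alone. Origin: centre of the underside of its middle.
Mind the look-alikes: they are no part of the job. What is shaped like the part that bears cleaner_mid but orange or yellow is not meant.

How it is judged:
By the outcome, as a careful person would: the job done as asked, in the order asked, and still so for the second after the job is handed in, with the robot touching nothing.
It also fails if it takes over 64 s, if anything falls off the work surface, if the arm or the gripper's body presses on something with over 40 N, if the wrist force passes 120 N, or if a joint passes its speed limit or range.

## Working session

There is one attempt and no reset: what is moved stays moved. The work goes in short steps, Python scripts to look and compute and a shell command to move; the robot and the scene stay as the last step left them, time stands still between calls to the robot, and variables do not carry over. Pictures are saved under pics/ and viewed, at most 10 in all, crops included, and the job is handed in when it is done.

```bash
ls; mkdir -p pics; python3 - <<'E'
from station import arm,cams
import cv2
print(arm.get_state())
for n in("top","side"):
    print(n,cams.camera_info(n)); cv2.imwrite(f"pics/{n}0.png",cams.grab_frame(n))
E
```

```text
pics
{'t': 0.0, 'q': array([-9.21879760e-01,  3.59357570e-01,  1.10639375e-02, -3.61194425e-04,
       -1.22405853e+00, -2.88104051e-01]), 'qd': array([-0.00020534, -0.00104831, -0.00084063, -0.00162822,  0.00030999,
       -0.00045499]), 'joint_efforts': array([ 9.81593876e-04, -5.82720029e+01,  2.93059373e+01,  6.99721813e+00,
        6.92273868e-03, -1.37515135e-04]), 'eef_pos': array([ 0.23811496, -0.63109744,  0.22564184]), 'ee_rot': array([ 3.14000445e+00, -1.16559962e-04, -2.78090305e+00]), 'force': array([0.07183346, 0.97913555, 0.43594859]), 'moment': array([-0.05528883,  0.0228365 , -0.03762196]), 'gripper_force': 0.0, 'width': 0.08732065801690458}
top {'camera_matrix': array([[372.22598267,   0.        , 250.84346101],
       [  0.        , 372.22598267, 194.74777112],
       [  0.        ,   0.        ,   1.        ]]), 'dist_coeffs': array([0.00058025, 0.        , 0.        , 0.        , 0.        ]), 'R': array([[-0.0026581 , -0.9999954 ,  0.00146157],
       [-0.991614  ,  0.00244697, -0.12921176],
       [ 0.12920759, -0.00179277, -0.99161595]]), 't': array([-0.04969616,  0.57260697,  1.19836329])}
side {'camera_matrix': array([[465.84718735,   0.        , 254.23976812],
       [  0.        , 465.84718735, 195.34861719],
       [  0.        ,   0.        ,   1.        ]]), 'dist_coeffs': array([-0.09980999,  0.        ,  0.        ,  0.        ,  0.        ]), 'R': array([[ 0.99873576, -0.04926339, -0.01000012],
       [-0.03421814, -0.52053285, -0.85315571],
       [ 0.03682395,  0.8524193 , -0.52156047]]), 't': array([-0.54643185,  0.06108369,  1.30729915])}
```

View pics/top0.png

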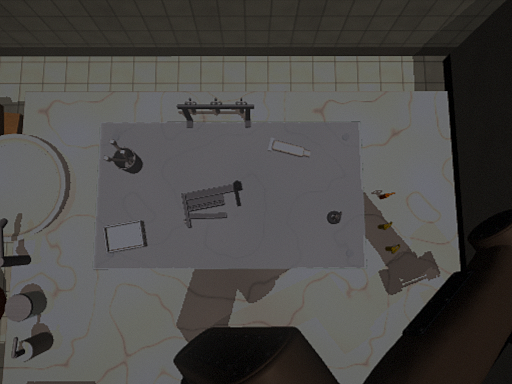

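View pics/side0.png

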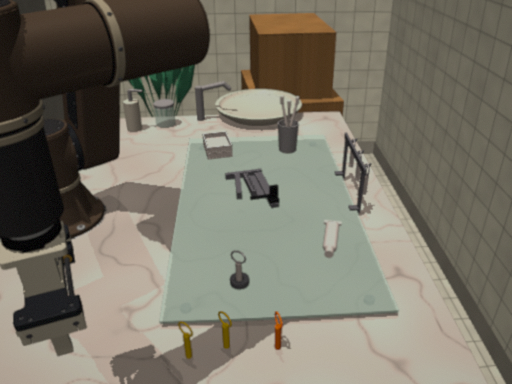

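The top view shows the gauge around (210,203) and the cleaner in its collar at (334,217). The side view shows the gauge at (255,185) and the cleaner at (239,270). Next I'll view enlarged crops in one mosaic.

```bash
cat > h.py <<'E'
import cv2,numpy as np
from station import arm,cams
def crop(im,x,y,w,h,W=400,H=300,gain=1):
    return cv2.resize(np.clip(im[y:y+h,x:x+w]*float(gain),0,255).astype('uint8'),(W,H),interpolation=cv2.INTER_CUBIC)
def ray(n,u,v):
    c=cams.camera_info(n); p=cv2.undistortPoints(np.array([[[u,v]]],float),c["camera_matrix"],c["dist_coeffs"])[0,0]
    return -c["R"].T@c["t"], c["R"].T@np.array([p[0],p[1],1])
def at_z(n,u,v,z):
    o,d=ray(n,u,v); return o+d*(z-o[2])/d[2]
def proj(n,X):
    c=cams.camera_info(n); return cv2.projectPoints(np.atleast_2d(np.array(X,float)),cv2.Rodrigues(c["R"])[0],c["t"],c["camera_matrix"],c["dist_coeffs"])[0][:,0]
E
python3 - <<'E'
from h import *
t=cv2.imread("pics/top0.png");s=cv2.imread("pics/side0.png")
m=np.vstack([np.hstack([crop(t,170,170,80,60,gain=2.2),crop(t,310,190,40,30+15-15,gain=2.2)]),np.hstack([crop(s,215,155,80,60,gain=1.6),crop(s,215,245,60,45,gain=1.6)])])
cv2.imwrite("pics/m0.png",m)
E
```

```text
(no output)
```

View pics/m0.png

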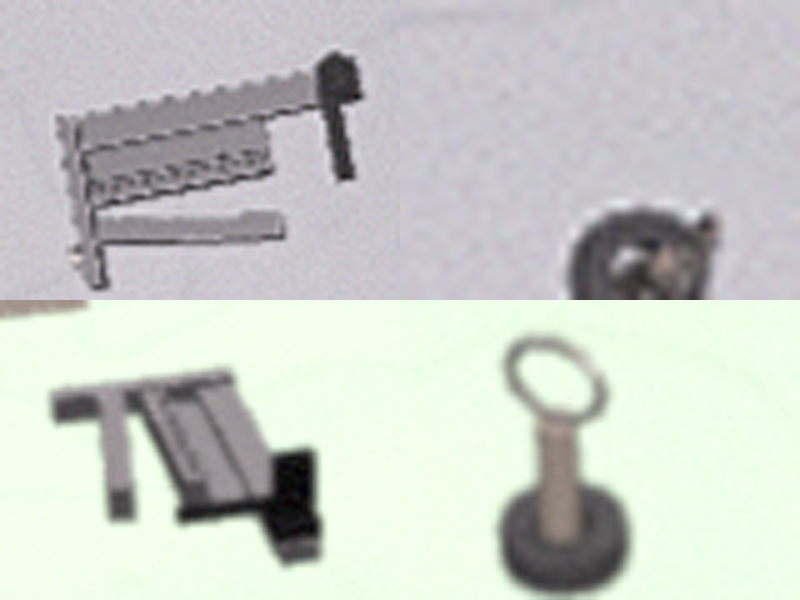

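```bash
cat > fit.py <<'E'
from h import *
from scipy.optimize import least_squares
def G(p,P):
    P=np.atleast_2d(P)*1e-3; c,s=np.cos(p[2]),np.sin(p[2])
    return np.c_[p[0]+c*P[:,0]-s*P[:,1],p[1]+s*P[:,0]+c*P[:,1],.02+P[:,2]]
if __name__=="__main__":
    T=[((-60,0,24),(272,170)),((-105,16,32),(338,180)),((74,-62,20),(57,115)),((-117,16,32),(355,178))][:3]
    S=[((-105,16,29),(180,212)),((-128,-62,0),(320,255)),((-128,-38,0),(285,263))]
    f=lambda p:np.r_[(proj("top",G(p,[a for a,_ in T]))-170-np.array([b for _,b in T])/5).ravel(),(proj("side",G(p,[a for a,_ in S]))-[215,155]-np.array([b for _,b in S])/5).ravel()]
    r=least_squares(f,[.6,.1,1.7],loss='soft_l1'); p=r.x; print("gauge",p,r.fun.round(1))
    t=cv2.imread("pics/top0.png");s=cv2.imread("pics/side0.png")
    # cleaner: x,y,yaw ; loop centre height ~ 76.5+.. radius 19
    Sp=np.array([238.7,262.2]); 
    C=[(239.5,279.5,.036),(238.7,262.2,.08),(238.2,250.6,.113)]
    for u,v,z in C: print("cl side",z,at_z("side",u,v,z))
    a=np.linspace(0,2*np.pi,40)
    def box(p,x0,x1,y0,y1,z):return G(p,[(x0,y0,z),(x1,y0,z),(x1,y1,z),(x0,y1,z),(x0,y0,z)])
    L=[box(p,-60,60,-14,0,24),box(p,-128,62,-62,-38,14),box(p,62,74,-62,40,20),box(p,-124,-112,-62,-38,64),G(p,[(-105,-38,32),(-105,16,32)])]
    def ov(n,im,x,y,w,h,g,W=400,H=300,L=L):
        o=crop(im,x,y,w,h,W,H,g)
        for l in L: cv2.polylines(o,[np.int32(((proj(n,l)-[x,y]+.5)*[W/w,H/h]-.5)*16)],False,(0,0,255),1,cv2.LINE_AA,4)
        return o
    q=at_z("side",238.7,262.2,.08); q=(q+at_z("side",239.5,279.5,.036))/2
    LC=[np.c_[q[0]+.022*np.cos(a),q[1]+.022*np.sin(a),0*a+.036],np.array([[q[0],q[1],.02],[q[0],q[1],.08]])]
    for yw in(-.4,.8): pass
    m=np.vstack([np.hstack([ov("top",t,170,170,80,60,2.2),ov("top",t,314,200,40,30,2.2,L=LC)]),np.hstack([ov("side",s,215,155,80,60,1.6),ov("side",s,215,245,60,45,1.6,L=LC)])])
    cv2.imwrite("pics/m1.png",m)
E
python3 fit.py
```

```text
gauge [0.53144998 0.09648906 1.76734915] [-0.5 -0.6  0.6 -0.8 -0.7  0.2 -0.7  0.1  0.5  0.7 -0.8  0.3]
cl side 0.036 [ 0.49857842 -0.33119391  0.036     ]
cl side 0.08 [ 0.49819496 -0.32476798  0.08      ]
cl side 0.113 [ 0.49802925 -0.32620508  0.113     ]
```

View pics/m1.png

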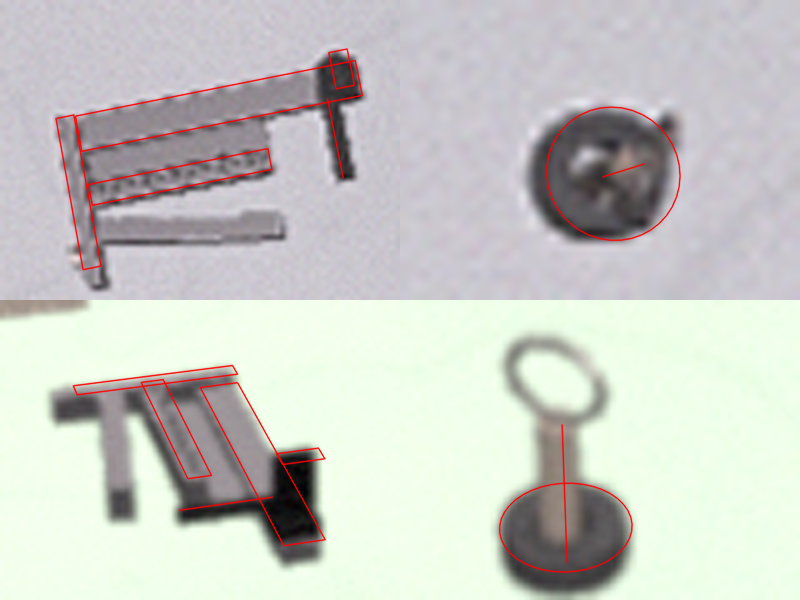

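Side and top agree on the gauge to about 2 mm, and the top view moves the cleaner to about (0.500, -0.326). Next is the loop's yaw.

```bash
python3 - <<'E'
from fit import *
a=np.linspace(0,2*np.pi,200)
# image centreline targets (side, mosaic px): left 510,367; right 602,397; top 340, bottom 418
def E(y,x0,y0,n):
    return proj(n,np.c_[x0+.017*np.cos(a)*np.cos(y),y0+.017*np.cos(a)*np.sin(y),.02+.0755+.0155*np.sin(a)])
def f(p):
    e=(E(p[0],p[1],p[2],"side")-[215,245]+.5)*6.667+[400,300]; i,j=e[:,0].argmin(),e[:,0].argmax()
    return np.r_[e[i,0],e[j,0],e[i,1],e[j,1],e[:,1].min(),e[:,1].max()]
for y in np.arange(-1.4,1.5,.2): print(round(y,1),f([y,.5,-.3255]).round())
print("target 510 602 367 397 340 418")
print("top loop ends",[( ((E(y,.5,-.3255,"top")-[314,200]+.5)*10+[400,0])[[0,50,100]].round().tolist()) for y in(-.6,.6)])
print(G([.5314,.0965,1.767],[(-40,11.5,0),(-118,-50,45)]), arm.get_state()['ee_rot'])
E
```

```text
-1.4 [556. 576. 345. 419. 332. 432.]
-1.2 [546. 586. 349. 415. 334. 430.]
-1.0 [536. 596. 354. 410. 336. 428.]
-0.8 [528. 604. 358. 406. 338. 426.]
-0.6 [522. 610. 363. 400. 340. 423.]
-0.4 [517. 615. 369. 394. 342. 421.]
-0.2 [514. 618. 376. 388. 344. 420.]
-0.0 [513. 618. 382. 381. 344. 419.]
0.2 [514. 617. 389. 375. 343. 420.]
0.4 [517. 613. 395. 368. 341. 422.]
0.6 [522. 608. 401. 363. 339. 425.]
0.8 [529. 601. 406. 358. 337. 427.]
1.0 [538. 593. 410. 354. 334. 430.]
1.2 [547. 583. 411. 353. 333. 431.]
1.4 [558. 573. 409. 356. 332. 432.]
target 510 602 367 397 340 418
top loop ends [[[677.0, 111.0], [659.0, 152.0], [619.0, 200.0]], [[616.0, 111.0], [660.0, 152.0], [680.0, 200.0]]]
[[ 0.52791853  0.05502556  0.02      ]
 [ 0.60344446 -0.00948866  0.065     ]] [ 3.14009037e+00 -1.39934603e-04 -2.78089855e+00]
```

The loop's yaw is about -0.5. First move: traverse above the cleaner at the present height, turning the wrist.

```bash
cat > go.py <<'E'
# usage: go.py x y z yaw -> normalised tool-axis shift and turn needed
import sys
from h import *
from scipy.spatial.transform import Rotation as Ro
s=arm.get_state(); x,y,z,w=map(float,sys.argv[1:5])
R=Ro.from_euler('xyz',s['ee_rot']); d=R.inv().apply(np.array([x,y,z])-s['eef_pos'])/.08
tw=(R.inv()*Ro.from_euler('xyz',[np.pi,0,w])).as_rotvec()/.5
print("t",round(s['t'],2),"shift",d.round(3),"turn",tw.round(3),"F",s['force'].round(1),"pos",s['eef_pos'].round(4),"yaw",s['ee_rot'][2].round(3),"w",round(s['width'],4),"q",s['q'].round(2))
E
for i in 1 2 3 4; do python3 -m handwheel '[[[-0.44,0.24,0,0,0,0,0],[-0.88,0.48,0,0,0,0,0]]]' >/dev/null; done
python3 -m handwheel '[[[-0.88,0.48,0,0,0,0,0],[-0.88,0.48,0,0,0,0,0]]]' >/dev/null
python3 -m handwheel '[[[0,0,0,0,0,0.3,0],[0,0,0,0,0,0.6,0],[0,0,0,0,0,0.86,0]]]' >/dev/null
python3 -m handwheel '[[[0,0,0,0,0,0.3,0],[0,0,0,0,0,0.6,0],[0,0,0,0,0,0.86,0],[0,0,0,0,0,0.86,0]]]'
python3 go.py 0.499 -0.3255 0.075 2.64
```

```text
t: 2.22
eef_pos: [0.4994, -0.3278, 0.2263]
ee_rot: [-3.142, -0.001, 2.643]
force: [-0.2, -0.0, -0.4]
width: 0.0876
gripper_force: 0.0
t 2.23 shift [0.017 0.023 1.891] turn [-0.    -0.001  0.006] F [-0.2 -0.  -0.4] pos [ 0.4994 -0.3278  0.2263] yaw 2.643 w 0.0876 q [-0.25  0.23 -0.17 -0.   -1.17 -1.82]
```

```bash
python3 -m handwheel '[[[0.02,0.02,0.5,0,0,0,0],[0.02,0.02,1,0,0,0,0]]]' >/dev/null
python3 -m handwheel '[[[0,0,0.5,0,0,0,0],[0,0,0.9,0,0,0,0],[0,0,0.9,0,0,0,0]]]' 
python3 - <<'E'
from h import *
t=cams.grab_frame("top");s=cams.grab_frame("side")
g=arm.get_state()['eef_pos'];print(g,proj("side",[g]),proj("top",[g]))
cv2.imwrite("pics/m2.png",np.hstack([crop(t,304,180,80,60,gain=2.2),crop(s,195,215,100,75,gain=1.6)]))
E
```

```text
t: 2.85
eef_pos: [0.4971, -0.325, 0.0721]
ee_rot: [-3.141, -0.005, 2.644]
force: [0.3, 0.1, 0.3]
width: 0.0877
gripper_force: 0.0
[ 0.49959898 -0.32586157  0.07536457] [[239.41779111 264.15312781]] [[336.9372521  215.62170847]]
```

View pics/m2.png

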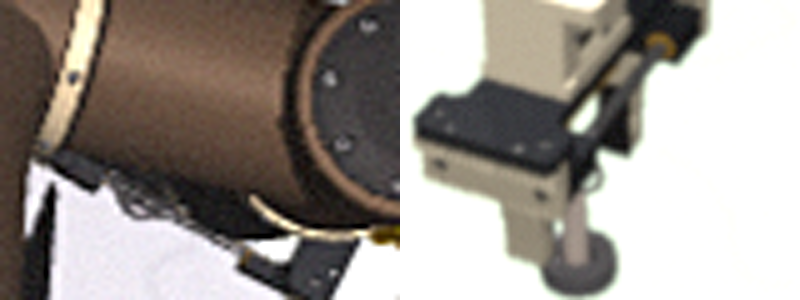

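The side crop shows the handle at about (575,230) between the two fingers. I'll go down, close and lift.

```bash
python3 -m handwheel '[[[0,0,0.15,0,0,0,0],[0,0,0.3,0,0,0,0],[0,0,0.3,0,0,0,0]]]' 
python3 -m handwheel '[[[0,0,0,0,0,0,230],[0,0,0,0,0,0,230],[0,0,0,0,0,0,230],[0,0,0,0,0,0,230],[0,0,0,0,0,0,230]]]' 15
python3 -m handwheel '[[[0,0,0,0,0,0,230],[0,0,0,0,0,0,230],[0,0,0,0,0,0,230]]]' 15
```

```text
t: 3.32
eef_pos: [0.4984, -0.3252, 0.0496]
ee_rot: [-3.141, -0.002, 2.642]
force: [-0.5, 0.6, -0.1]
width: 0.0875
gripper_force: 0.0
t: 3.95
eef_pos: [0.4992, -0.3254, 0.0506]
ee_rot: [3.142, 0.0, 2.642]
force: [-0.1, -0.0, 0.2]
width: 0.0432
gripper_force: 0.0
t: 4.32
eef_pos: [0.4992, -0.3254, 0.0506]
ee_rot: [-3.142, 0.0, 2.642]
force: [0.6, 0.1, -0.6]
width: 0.0134
gripper_force: 15.5
```

Gripped at 13.4 mm. Lifting, traversing and turning.

```bash
python3 -m handwheel '[[[0,0,-0.2,0,0,0,230],[0,0,-0.5,0,0,0,230],[0,0,-0.8,0,0,0,230],[0,0,-1,0,0,0,230],[0,0,-1,0,0,0,230]]]' 
for i in 1 2 3 4 5; do python3 -m handwheel '[[[0.13,0.29,0,0,0,0,230],[0.26,0.58,0,0,0,0,230],[0.39,0.87,0,0,0,0,230]]]' >/dev/null; done
python3 -m handwheel '[[[0,0,0,0,0,-0.25,230],[0,0,0,0,0,-0.5,230],[0,0,0,0,0,-0.7,230]]]' >/dev/null
python3 -m handwheel '[[[0,0,0,0,0,-0.25,230],[0,0,0,0,0,-0.5,230],[0,0,0,0,0,-0.7,230],[0,0,0,0,0,-0.7,230]]]'
python3 go.py 0.528 0.055 0.0515 -2.945
python3 - <<'E'
from fit import *
t=cams.grab_frame("top");s=cams.grab_frame("side")
g=arm.get_state()['eef_pos'];f=g-[0,0,.031];p=[.53145,.0965,1.767]
print("foot px",proj("side",[f]),proj("top",[f]))
cv2.imwrite("pics/m3.png",np.hstack([crop(t,150,150,120,90,gain=2.2),crop(s,205,135,100,75,gain=1.6)]))
E
```

```text
t: 4.95
eef_pos: [0.5, -0.3257, 0.1323]
ee_rot: [3.141, 0.003, 2.642]
force: [-0.7, 0.6, -1.1]
width: 0.0136
gripper_force: 15.0
t: 7.7
eef_pos: [0.5283, 0.0546, 0.1297]
ee_rot: [-3.141, -0.001, -2.942]
force: [0.7, -0.0, 0.2]
width: 0.0134
gripper_force: 15.0
t 7.7 shift [0.001 0.006 0.978] turn [-0.    -0.003  0.007] F [ 0.7 -0.   0.2] pos [0.5283 0.0546 0.1297] yaw -2.942 w 0.0134 q [ 0.47  0.21 -0.44 -0.   -0.93 -1.84]
foot px [[246.37585836 170.71583267]] [[217.20291306 206.19013272]]
```

View pics/m3.png

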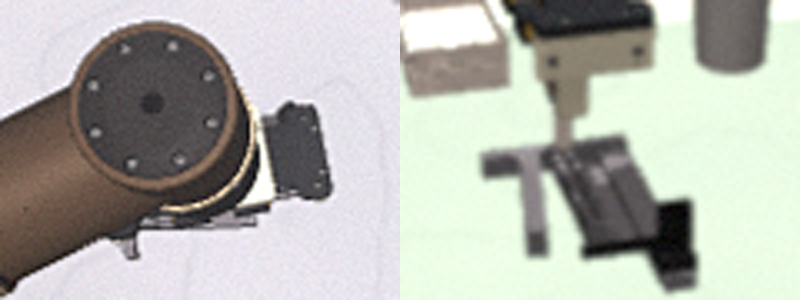

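```bash
python3 - <<'E'
from fit import *
p=[.53145,.0965,1.767]
for z in(.02,.044): print(z,(proj("side",[[.5283-.007,.0546,z],[.5283,.0546,z],[.5283+.007,.0546,z]])-[205,135]+.5)*4+[400,0])
print((proj("side",G(p,[(-60,0,0),(-60,0,24),(-60,28,0),(-60,28,24)]))-[205,135]+.5)*4+[400,0])
E
```

```text
0.02 [[559.73947339 240.33350788]
 [569.30462187 240.00654196]
 [578.86661956 239.67970691]]
0.044 [[559.04578934 212.04675985]
 [568.69944556 211.7216387 ]
 [578.34989195 211.39680099]]
[[590.63439854 251.45658083]
 [590.22188624 222.98336491]
 [552.92784105 256.73472027]
 [552.15899973 228.19158535]]
```

The foot shows at (565,143), as computed, and the slot lies below it between about 547 and 589. Lowering.

```bash
python3 -m handwheel '[[[0.015,0,0.3,0,0,0,230],[0.015,0,0.6,0,0,0,230],[0.015,0,0.85,0,0,0,230],[0.015,0,0.85,0,0,0,230]]]' 
python3 -m handwheel '[[[0,0,0.06,0,0,0,230],[0,0,0.12,0,0,0,230],[0,0,0.12,0,0,0,230],[0,0,0.12,0,0,0,230]]]' 
python3 - <<'E'
from h import *
s=cams.grab_frame("side");print(arm.get_state()['force'],arm.get_state()['eef_pos'])
cv2.imwrite("pics/m4.png",crop(s,205,135,100,75,800,600,gain=1.6))
E
```

```text
t: 8.3
eef_pos: [0.5265, 0.054, 0.0611]
ee_rot: [-3.141, -0.003, -2.943]
force: [-0.0, -0.1, -0.3]
width: 0.0136
gripper_force: 15.0
t: 8.8
eef_pos: [0.5278, 0.0546, 0.0533]
ee_rot: [3.142, 0.0, -2.941]
force: [0.1, -0.4, 0.1]
width: 0.0134
gripper_force: 15.0
[0.00988464 0.06297772 0.50409043] [0.52784051 0.05459527 0.05329339]
```

View pics/m4.png

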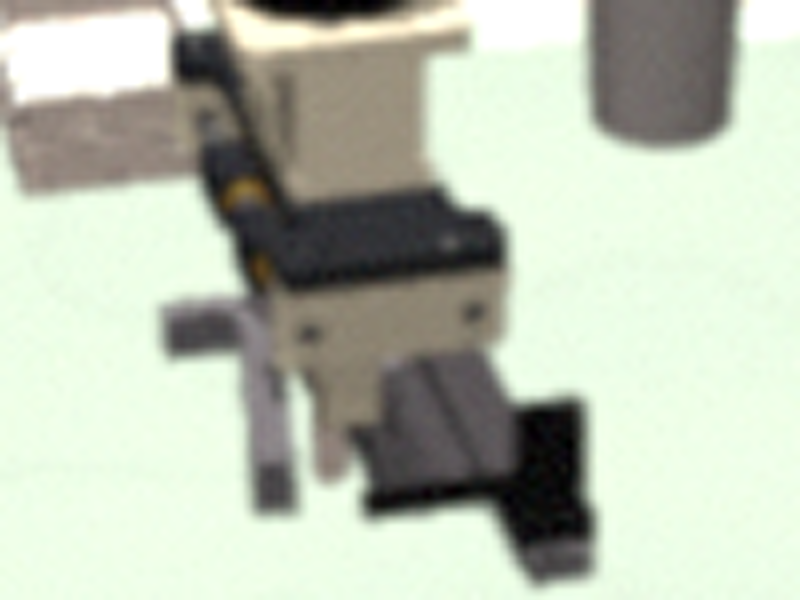

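The handle stands in the slot at (330,470), still about 2.7 mm above the glass. I'll set it down, ease the grip and slide.

```bash
python3 -m handwheel '[[[0,0,0.02,0,0,0,230],[0,0,0.034,0,0,0,230],[0,0,0.034,0,0,0,230]]]' 10
python3 -m handwheel '[[[-0.01,0.1,0,0,0,0,230],[-0.02,0.2,0,0,0,0,230],[-0.03,0.3,0,0,0,0,230],[-0.03,0.3,0,0,0,0,230]]]' 10
python3 -m handwheel '[[[-0.01,0.07,0,0,0,0,230],[-0.02,0.14,0,0,0,0,230],[-0.025,0.2,0,0,0,0,230],[-0.025,0.2,0,0,0,0,230]]]' 10
cat > st.py <<'E'
from fit import *
s=arm.get_state();p=[.53145,.0965];c,n=np.cos(1.767),np.sin(1.767)
d=s['eef_pos'][:2]-p;F=s['force']
print("t %.2f gx %.1f gy %.1f z %.1f mm | Fx %.1f Fy %.1f Fz %.1f | w %.4f gf %.1f rot"%(s['t'],1e3*(c*d[0]+n*d[1]),1e3*(-n*d[0]+c*d[1]),1e3*s['eef_pos'][2],c*F[0]+n*F[1],-n*F[0]+c*F[1],F[2],s['width'],s['gripper_force']),s['ee_rot'].round(3))
E
python3 st.py
```

```text
t: 9.22
eef_pos: [0.5278, 0.0546, 0.0505]
ee_rot: [-3.142, 0.0, -2.941]
force: [-0.4, 0.3, 3.3]
width: 0.0138
gripper_force: 10.0
t: 9.72
eef_pos: [0.5254, 0.0795, 0.0504]
ee_rot: [3.141, 0.001, -2.94]
force: [-0.6, 0.3, 6.0]
width: 0.0137
gripper_force: 10.0
t: 10.22
eef_pos: [0.5241, 0.0951, 0.0505]
ee_rot: [-3.142, 0.0, -2.94]
force: [-0.4, -2.7, 6.0]
width: 0.0132
gripper_force: 10.0
t 10.22 gx 0.1 gy 7.5 z 50.5 mm | Fx -2.6 Fy 0.9 Fz 6.0 | w 0.0132 gf 10.0 rot [-3.142  0.    -2.94 ]
```

```bash
for i in 1 2 3; do python3 -m handwheel '[[[0,0.02,-0.001,0,0,0,230],[0,0.04,-0.001,0,0,0,230],[0,0.04,-0.001,0,0,0,230]]]' 10 >/dev/null; python3 st.py; done
```

```text
t 10.60 gx 3.0 gy 7.5 z 50.5 mm | Fx -2.8 Fy 0.8 Fz 5.8 | w 0.0137 gf 10.0 rot [-3.142  0.    -2.94 ]
t 10.97 gx 6.2 gy 7.6 z 50.5 mm | Fx -1.6 Fy -1.0 Fz 5.0 | w 0.0140 gf 10.0 rot [ 3.142  0.    -2.941]
t 11.35 gx 9.4 gy 7.7 z 50.5 mm | Fx -2.0 Fy 1.0 Fz 4.9 | w 0.0137 gf 10.0 rot [ 3.142  0.    -2.941]
```

```bash
for i in 1 2 3 4 5; do python3 -m handwheel '[[[0,0.015,-0.001,0,0,0,230],[0,0.03,-0.001,0,0,0,230],[0,0.03,-0.001,0,0,0,230]]]' 10 >/dev/null; python3 st.py; done
```

```text
t 11.72 gx 11.7 gy 7.8 z 50.5 mm | Fx -2.6 Fy 0.1 Fz 3.1 | w 0.0134 gf 10.0 rot [ 3.141 -0.    -2.941]
t 12.10 gx 14.2 gy 7.9 z 50.5 mm | Fx -0.6 Fy 0.6 Fz 1.1 | w 0.0137 gf 10.0 rot [ 3.141 -0.    -2.941]
t 12.47 gx 16.6 gy 7.9 z 50.6 mm | Fx -0.6 Fy 0.7 Fz 0.4 | w 0.0139 gf 10.0 rot [ 3.141 -0.    -2.941]
t 12.85 gx 18.9 gy 7.8 z 50.8 mm | Fx 0.7 Fy -0.3 Fz -0.4 | w 0.0136 gf 10.0 rot [ 3.142  0.    -2.941]
t 13.22 gx 21.3 gy 7.8 z 50.9 mm | Fx 0.2 Fy -0.3 Fz -0.3 | w 0.0137 gf 10.0 rot [ 3.142  0.    -2.941]
```

```bash
python3 -m handwheel '[[[0,0.01,0.003,0,0,0,230],[0,0.02,0.005,0,0,0,230],[0,0.02,0.005,0,0,0,230]]]' 10 >/dev/null; python3 st.py
for i in 1 2 3 ; do python3 -m handwheel '[[[0,0.012,0,0,0,0,230],[0,0.025,0,0,0,0,230],[0,0.025,0,0,0,0,230]]]' 10 >/dev/null; python3 st.py; done
```

```text
t 13.60 gx 22.9 gy 7.6 z 50.6 mm | Fx 0.7 Fy -1.4 Fz -0.4 | w 0.0132 gf 10.0 rot [ 3.142  0.    -2.941]
t 13.97 gx 24.9 gy 7.4 z 50.6 mm | Fx -1.0 Fy -1.1 Fz 0.3 | w 0.0131 gf 10.0 rot [ 3.141e+00  1.000e-03 -2.941e+00]
t 14.35 gx 26.9 gy 7.3 z 50.7 mm | Fx -2.6 Fy -4.8 Fz -0.2 | w 0.0135 gf 10.0 rot [ 3.142e+00  1.000e-03 -2.941e+00]
t 14.72 gx 28.8 gy 7.2 z 50.7 mm | Fx -4.0 Fy -4.3 Fz 0.0 | w 0.0139 gf 10.0 rot [ 3.142e+00  1.000e-03 -2.941e+00]
```

```bash
for i in 1 2; do python3 -m handwheel '[[[-0.005,0,0.002,0,0,0,230],[-0.01,0,0.002,0,0,0,230],[-0.01,0,0.002,0,0,0,230]]]' 10 >/dev/null; python3 st.py; done
for i in 1 2; do python3 -m handwheel '[[[0,0.01,0,0,0,0,230],[0,0.015,0,0,0,0,230],[0,0.015,0,0,0,0,230]]]' 10 >/dev/null; python3 st.py; done
```

```text
t 15.10 gx 28.9 gy 6.9 z 50.5 mm | Fx -1.5 Fy -3.1 Fz 3.3 | w 0.0133 gf 10.0 rot [ 3.141  0.    -2.941]
t 15.47 gx 28.8 gy 6.6 z 50.5 mm | Fx -1.3 Fy 0.3 Fz 7.5 | w 0.0138 gf 10.0 rot [ 3.142 -0.    -2.941]
t 15.85 gx 29.4 gy 6.7 z 50.4 mm | Fx -5.1 Fy -1.3 Fz 6.4 | w 0.0139 gf 10.0 rot [-3.141e+00 -1.000e-03 -2.941e+00]
t 16.23 gx 30.3 gy 6.7 z 50.5 mm | Fx -6.2 Fy -1.6 Fz 6.9 | w 0.0139 gf 10.1 rot [-3.140e+00 -1.000e-03 -2.941e+00]
```

```bash
for i in 1 2; do python3 -m handwheel '[[[0,0.008,-0.001,0,0,0,230],[0,0.012,-0.001,0,0,0,230],[0,0.012,-0.001,0,0,0,230]]]' 10 >/dev/null; python3 st.py; done
```

```text
t 16.60 gx 31.0 gy 6.7 z 50.5 mm | Fx -8.1 Fy -1.4 Fz 6.1 | w 0.0137 gf 10.1 rot [-3.140e+00 -1.000e-03 -2.941e+00]
t 16.98 gx 31.7 gy 6.6 z 50.6 mm | Fx -9.8 Fy -3.0 Fz 5.4 | w 0.0142 gf 10.2 rot [-3.140e+00 -1.000e-03 -2.941e+00]
```

Both jaws are engaged: Fx is far above what one jaw could give against Fy. Releasing and rising.

```bash
python3 -m handwheel '[[[0,0,0,0,0,0,100],[0,0,0,0,0,0,100],[0,0,0,0,0,0,100],[0,0,0,0,0,0,100],[0,0,0,0,0,0,100]]]' >/dev/null; python3 st.py
python3 -m handwheel '[[[0,0,-0.1,0,0,0,100],[0,0,-0.4,0,0,0,100],[0,0,-0.8,0,0,0,100],[0,0,-1,0,0,0,100]]]'; python3 st.py
python3 go.py 0.6034 -0.0095 0.130 -2.945
python3 - <<'E'
from fit import *
s=cams.grab_frame("side")
cv2.imwrite("pics/m5.png",crop(s,205,125,100,75,800,600,gain=1.6))
p=[.53145,.0965,1.767]
print("handle axis pred", (proj("side",G(p,[(31.5,6.8,24),(31.5,6.8,60)]))-[205,125]+.5)*8)
E
```

```text
t 17.60 gx 33.2 gy 6.4 z 50.2 mm | Fx 0.0 Fy -0.3 Fz -0.3 | w 0.0524 gf 0.0 rot [ 3.142 -0.    -2.941]
t: 18.1
eef_pos: [0.5196, 0.1282, 0.1325]
ee_rot: [3.141, 0.003, -2.941]
force: [-0.4, 0.2, -0.3]
width: 0.0533
gripper_force: 0.0
t 18.10 gx 33.4 gy 5.5 z 132.5 mm | Fx 0.2 Fy 0.4 Fz -0.3 | w 0.0533 gf 0.0 rot [ 3.141e+00  3.000e-03 -2.941e+00]
t 18.1 shift [-0.683 -1.895  0.031] turn [0.002 0.005 0.009] F [-0.4  0.2 -0.3] pos [0.5196 0.1282 0.1325] yaw -2.941 w 0.0533 q [ 0.61  0.21 -0.43  0.   -0.93 -1.98]
handle axis pred [[305.23143849 408.80405866]
 [303.0411612  324.53175087]]
```

View pics/m5.png

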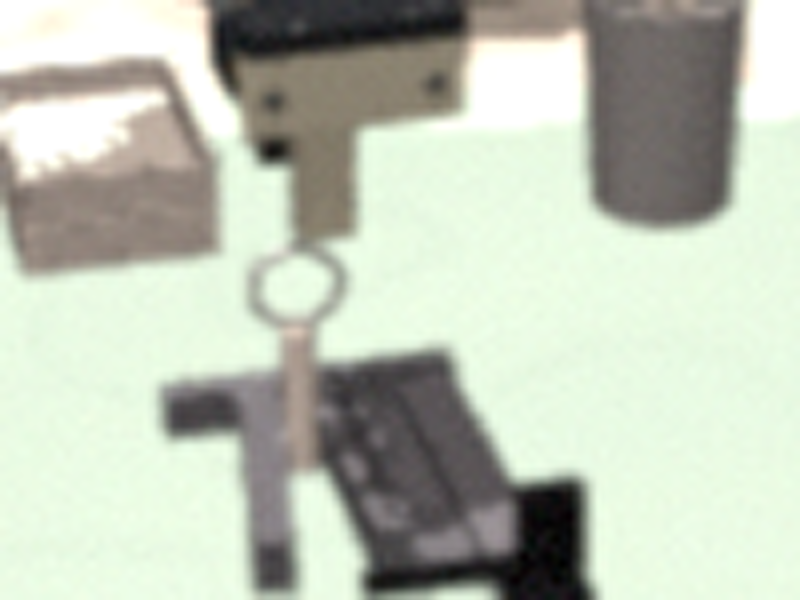

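The handle stands upright and wedged at (302,400). Next I'll go over to the cursor tab, descend and grip it.

```bash
for i in 1 2; do python3 -m handwheel '[[[-0.17,-0.48,0,0,0,0.002,20],[-0.34,-0.95,0,0,0,0.002,20],[-0.34,-0.95,0,0,0,0.002,20]]]' >/dev/null; done; python3 st.py
python3 -m handwheel '[[[0,0,0.3,0,0,0,20],[0,0,0.6,0,0,0,20],[0,0,0.8,0,0,0,20],[0,0,0.95,0,0,0,20],[0,0,0.95,0,0,0,20]]]' >/dev/null; python3 st.py
for i in 1 2; do python3 -m handwheel '[[[0,0,0,0,0,0,230],[0,0,0,0,0,0,230],[0,0,0,0,0,0,230],[0,0,0,0,0,0,230],[0,0,0,0,0,0,230]]]' 8 >/dev/null; python3 st.py; done
```

```text
t 18.90 gx -120.2 gy -48.8 z 129.3 mm | Fx 0.9 Fy 0.9 Fz -0.2 | w 0.0811 gf 0.0 rot [-3.141e+00 -1.000e-03 -2.945e+00]
t 19.52 gx -118.4 gy -48.3 z 53.6 mm | Fx 0.4 Fy 0.7 Fz 0.8 | w 0.0809 gf 0.0 rot [-3.142e+00 -1.000e-03 -2.943e+00]
t 20.15 gx -118.7 gy -48.8 z 54.4 mm | Fx -0.1 Fy -0.2 Fz -0.7 | w 0.0365 gf 0.0 rot [ 3.142  0.    -2.943]
t 20.77 gx -118.3 gy -48.8 z 54.3 mm | Fx 4.9 Fy 0.9 Fz 0.7 | w 0.0122 gf 8.0 rot [ 3.141  0.    -2.943]
```

```bash
python3 -m handwheel '[[[0,0.1,0,0,0,0,230],[0,0.3,0,0,0,0,230],[0,0.5,0,0,0,0,230],[0,0.7,0,0,0,0,230],[0,0.8,0,0,0,0,230]]]' >/dev/null; python3 st.py
python3 -m handwheel '[[[0,0.15,0,0,0,0,230],[0,0.3,0,0,0,0,230],[0,0.45,0,0,0,0,230],[0,0.55,0,0,0,0,230],[0,0.55,0,0,0,0,230]]]' >/dev/null; python3 st.py
for i in 1 2; do python3 -m handwheel '[[[0,0.04,0,0,0,0,230],[0,0.06,0,0,0,0,230],[0,0.06,0,0,0,0,230]]]' >/dev/null; python3 st.py; done
```

```text
t 21.40 gx -53.2 gy -48.8 z 54.4 mm | Fx -1.5 Fy -2.0 Fz -2.4 | w 0.0121 gf 8.0 rot [ 3.142  0.    -2.941]
t 22.02 gx -9.6 gy -48.9 z 54.4 mm | Fx 1.7 Fy -4.2 Fz -3.3 | w 0.0122 gf 8.0 rot [ 3.141e+00  1.000e-03 -2.942e+00]
t 22.40 gx -5.9 gy -48.9 z 54.4 mm | Fx -0.8 Fy -5.6 Fz -2.9 | w 0.0117 gf 8.0 rot [ 3.141e+00  1.000e-03 -2.943e+00]
t 22.77 gx -1.2 gy -48.8 z 54.4 mm | Fx 1.1 Fy -5.8 Fz -4.0 | w 0.0118 gf 8.0 rot [ 3.141e+00  1.000e-03 -2.943e+00]
```

```bash
for i in 1 2; do python3 -m handwheel '[[[-0.004,0.03,0,0,0,0,230],[-0.008,0.05,0,0,0,0,230],[-0.008,0.05,0,0,0,0,230]]]' >/dev/null; python3 st.py; done
for i in 1 2 3; do python3 -m handwheel '[[[0,0.01,0,0,0,0,230],[0,0.01,0,0,0,0,230]]]' >/dev/null; python3 st.py; done
```

```text
t 23.15 gx 2.8 gy -48.9 z 54.3 mm | Fx -1.6 Fy -3.3 Fz -2.1 | w 0.0122 gf 8.0 rot [-3.141 -0.    -2.943]
t 23.52 gx 7.0 gy -49.0 z 54.3 mm | Fx -1.2 Fy 1.1 Fz 2.4 | w 0.0122 gf 8.0 rot [-3.141e+00 -1.000e-03 -2.943e+00]
t 23.77 gx 7.7 gy -49.1 z 54.2 mm | Fx -2.0 Fy 2.8 Fz 2.5 | w 0.0117 gf 8.0 rot [-3.141e+00 -1.000e-03 -2.943e+00]
t 24.02 gx 8.4 gy -49.1 z 54.2 mm | Fx -0.8 Fy 4.0 Fz 3.6 | w 0.0119 gf 8.0 rot [-3.141e+00 -1.000e-03 -2.943e+00]
t 24.27 gx 9.3 gy -49.1 z 54.2 mm | Fx -0.6 Fy 5.1 Fz 4.7 | w 0.0122 gf 8.0 rot [-3.141e+00 -1.000e-03 -2.943e+00]
```

```bash
python3 -m handwheel '[[[0.006,0.008,0,0,0,0,230],[0.006,0.008,0,0,0,0,230]]]' >/dev/null; python3 st.py
for i in 1 2 3; do python3 -m handwheel '[[[0,0.006,0,0,0,0,230],[0,0.006,0,0,0,0,230],[0,0.006,0,0,0,0,230]]]' >/dev/null; python3 st.py; done
```

```text
t 24.52 gx 10.0 gy -49.1 z 54.2 mm | Fx -0.6 Fy 3.9 Fz 2.8 | w 0.0123 gf 8.0 rot [ 3.142 -0.    -2.943]
t 24.90 gx 10.5 gy -49.1 z 54.2 mm | Fx -0.8 Fy 4.4 Fz 3.2 | w 0.0122 gf 8.0 rot [ 3.142 -0.    -2.943]
t 25.27 gx 10.9 gy -49.1 z 54.2 mm | Fx -1.6 Fy 4.9 Fz 2.4 | w 0.0119 gf 8.0 rot [-3.142 -0.    -2.943]
t 25.65 gx 11.2 gy -49.1 z 54.2 mm | Fx -2.6 Fy 4.5 Fz 3.0 | w 0.0118 gf 8.0 rot [-3.141 -0.    -2.943]
```

```bash
for i in 1 2; do python3 -m handwheel '[[[0,0.006,0,0,0,0,230],[0,0.006,0,0,0,0,230],[0,0.006,0,0,0,0,230]]]' >/dev/null; python3 st.py;python3 -c "from station import arm;print(arm.get_state()['moment'].round(2))"; done
```

```text
t 26.02 gx 11.4 gy -49.1 z 54.2 mm | Fx -4.5 Fy 3.6 Fz 2.3 | w 0.0121 gf 8.0 rot [-3.141 -0.    -2.943]
[-1.77  1.12 -0.08]
t 26.40 gx 11.7 gy -49.1 z 54.3 mm | Fx -4.4 Fy 4.6 Fz 3.4 | w 0.0118 gf 8.0 rot [-3.141 -0.    -2.943]
[-2.14  0.96 -0.06]
```

Contact: Fx rises from about -0.7 to -4.5 N at the predicted tab position. Releasing, rising and looking.

```bash
for i in 1; do python3 -m handwheel '[[[0,0,0,0,0,0,130],[0,0,0,0,0,0,130],[0,0,0,0,0,0,130],[0,0,0,0,0,0,130],[0,0,0,0,0,0,130]]]' >/dev/null; python3 st.py; done
python3 -m handwheel '[[[0,0,-0.1,0,0,0,130],[0,0,-0.4,0,0,0,130],[0,0,-0.8,0,0,0,130],[0,0,-1,0,0,0,130]]]' >/dev/null
for i in 1 2; do python3 -m handwheel '[[[-0.4,-0.3,-0.4,0,0,0,130],[-0.8,-0.6,-0.8,0,0,0,130],[-0.8,-0.6,-0.8,0,0,0,130]]]' >/dev/null; done; python3 st.py
python3 - <<'E'
from h import *
s=cams.grab_frame("side");t=cams.grab_frame("top")
cv2.imwrite("pics/s6.png",s);cv2.imwrite("pics/t6.png",t)
cv2.imwrite("pics/m6.png",np.hstack([crop(s,215,135,80,60*2,400,600,1.6),crop(t,170,165,80,120,400,600,2.2)]))
E
```

```text
t 27.02 gx 12.5 gy -49.3 z 54.3 mm | Fx -0.1 Fy 0.8 Fz 0.6 | w 0.0427 gf 0.0 rot [ 3.142  0.    -2.943]
t 28.27 gx -84.6 gy -179.3 z 263.3 mm | Fx -0.1 Fy -1.0 Fz -0.2 | w 0.0427 gf 0.0 rot [-3.141e+00  2.000e-03 -2.945e+00]
```

View pics/m6.png

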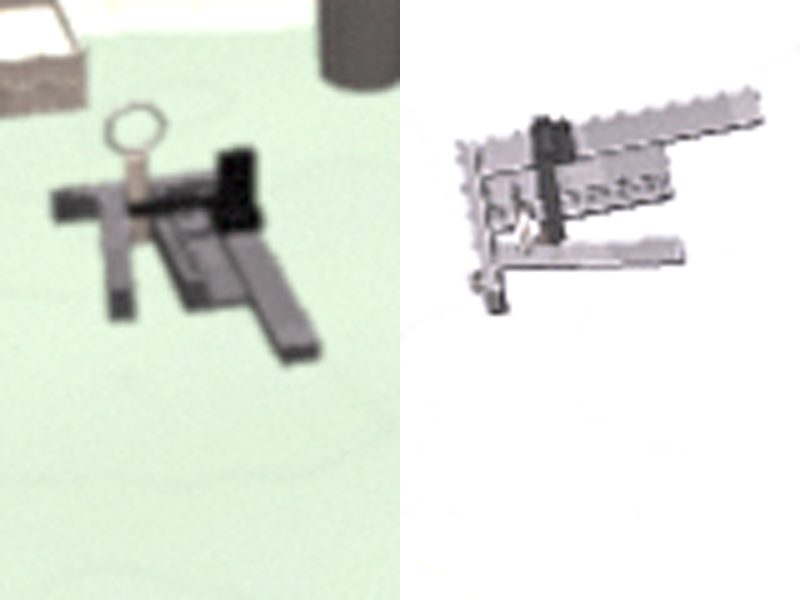

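The handle is upright between the jaws, and the cursor arm lies against it, side view (140,205) and top view (538,235). Handing in.

```bash
python3 -c "from station import arm;print(arm.job_done())"
```

```text
the job is handed in; nothing more can be done
None
```

The tongue cleaner stands wedged on its own between both jaws, at about gauge x +32 mm, with the cursor resting against its handle; the job was handed in at about 28 s of the 64 s allowed, and no verdict came back.

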